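Close up the balancing rig for a spin

ROBOT

A 6-joint arm with a two-finger parallel gripper is mounted at the origin on a cart in front of the work surface, level with it; the furniture and walls round the work are solid. World frame = base frame: x ahead of the robot, y to its left, z up, the work surface at z = 0. Lengths are in m, angles in rad, forces in N, time in s.
With the tool pointing down it reaches from about 0.25 to 0.775 m from the base axis. Payload 4 kg.
Tool frame: the origin (TCP) lies on the centre line of the jaws, within the pads' length; the fingertips stand 25 mm ahead of it and the grasp point (between the pads) lies 6 mm ahead of it; z points along the fingers, y is the line along which they close (so a half turn about z gives the same grasp; the last joint's range is limited). The gripper opens to 94 mm and grips with 3 to 60 N. Pads are 16 mm wide; open, the fingers measure 119 mm over their backs; the gripper's body (75 mm by 177 mm) begins 78 mm behind the grasp point.
Start: joints at [1.028, 0.087, 1.371, -0, 1.684, -0.103], TCP at [0.234, 0.498, 0.231] pointing down, gripper open.
Joint ranges: [-3.1, 3.1], [-0.76, 2.03], [0.27, 2.55], [-1.08, 4.22], [0.17, 2.65], [-2.57, 2.57]. Speed limits (rad/s): [2.79, 2.79, 3.14, 3.14, 3.14, 3.14].

INTERFACE

Orientations are given as [roll, pitch, yaw] about the fixed x, y, z axes, in that order (R = Rz(yaw) Ry(pitch) Rx(roll)).
In Python, from bench import robot, imaging gives the robot as it stands. The module is installed in compiled form; this text tells all that it offers.
- The arm moves only by the tool drive_tool, never from a script. Its argument "series" is a list of rows, each a list of 3 entries, a list of its own where there are three numbers: the finger opening in m, from 0 to 0.094, then the shift along the tool's x, y, z in m, then the turn, a rotation vector about the tool's x, y, z in rad. A call has 1 to 5 rows; each row is the pose to reach, as a shift and turn from the pose commanded when the call began, along the tool's axes at that moment; what a row does not reach only later rows make up. A row lasts 1/8 s, in which the tool goes at most 62.5 mm and 10.7 degrees, less where a joint would pass 70% of its speed; a pose out of reach is approached as far as the arm can. A call with a gripper value outside its range is refused whole. The fingers move at their own pace and stop on an object; the grip force is fixed at half the most. Time passes only in rows, so rows that repeat a pose let the fingers close. It gives the time, the measured TCP pose, the force, the opening and the grip force at its end, in the units of the state.
- robot.get_obs(): the state, without advancing time (a new reading comes with each control period).
- imaging.snapshot(name): name is "scene" or "top" or "wrist"; returns the picture (480x640x3 uint8, red, green, blue); there is no depth.
- imaging.get_calibration(name): a dict with "intrinsics" (3x3 intrinsics, pixels), "position" and "rotation" of the camera in the world. Camera axes: x right, y up, looking along -z (the intrinsics and any distortion apply to the point x, -y, -z); pixel columns grow to the right and rows downward; lengths in m; the calibration is good to about 2 mm. A picture is of the moment at which its call begins: read the wrist's pose just before it. get_calibration takes no time and is no camera call; for the wrist camera it gives the pose at the moment of the call.
- robot.close_job(): hands the job in; it is judged then, once.
The state is a dict: "time": time; "joint_positions": joint angles; "qvel": joint speeds; "joint_torque": joint torques, N m; "tool_pos": TCP position; "ee_rot": TCP orientation; "wrist_force": force on the tool from outside, world axes, zero at the start; "wrist_torque": the same for the moment, N m; "width": finger opening in m; "finger_force": force on a finger pad.
Only numpy, scipy, OpenCV 4.12 (cv2) and the standard library are available. Lean on these libraries where they do the work, as an engineer would, in place of code of your own. Each camera call takes 0.05 s, during which the arm holds its last target. There are 200 camera calls.

TASK

Make the small balancing rig ready to spin its compressor wheel, using the fingertips only: push the speed pick-up slide in to its stop beside the wheel, then push the raised guard down until it is fully shut without slamming it, then push the guard's bolt fully home through the lug. Take nothing between the fingers and lift nothing, and leave the small parts and tools lying on and around the rig where they are.

Things in the scene. Friction and masses are not known exactly. Their poses are not given: they have to be found in the camera images.
- rig: Fixed balancing rig, grey base with aluminium deck; deck top 46 mm above the worktop. Origin on the worktop; +x to its back (hinge side), -x to its front (towards the robot), +y to its left, z up. Deck spans x -107..+82, y -84..+72 mm. Compressor wheel, 59 mm wide, fixed at x 10, y 30, top at 91 mm. A hose and magnetic stand to its left, 100 mm or more off, rise to 310 mm.
- pickup (a joint): Pick-up slide on the deck's front, a small carriage with a sensor barrel that points at the wheel: 0 m = home against its stop; grows as it is drawn out towards the rig's front (rig -x), at most 0.034. Stays where it is left; needs about 3 N. If it is left out, the guard's front lands on it.
- pickup_tab (a point): Middle of the face turned to the rig's front (rig -x) of the slide's upright push tab, 28 mm wide along rig y, 5 mm thick, from 51 to 83 mm above the worktop; this point is 70 mm above the worktop. Push it along rig +x. It starts 18 to 33 mm out.
- guard (a joint): Raised guard, a grey sheet hood with a clear window in its top, hinged at the back along rig y: 0 rad = shut, grows as its front lifts; starts 1.0 to 1.25, highest point then 210 mm above the worktop. Stiff hinge: stays where left, needs 3 to 6 N at its front edge down to the very end. Shut, it covers rig x -74..+72, y -76..+66 mm and its flat top is 103 mm above the worktop.
- guard_hinge (a point): Middle of the guard's hinge line, which is parallel to rig y; at rig x 72, y -5 mm, 51 mm above the worktop.
- guard_edge (a point): Middle of the upper front edge of the guard, where its top meets its front; when shut it is 146 mm in front of the hinge (rig -x) and 52 mm above it, and swings with the guard about the hinge. Behind this edge the outside of the top is one flat face 142 mm wide and 146 mm long, which when the guard is raised faces up and to the back.
- bolt (a joint): Sliding bolt on the deck in front of the guard, a 10 mm steel rod along rig y: 0 m = fully home through the lug on the guard's front, grows as it is drawn back to the rig's left (rig +y), at most 0.022. It starts 18 to 22 mm out, stays where it is left and needs about 3 N. It enters the lug only when the guard is fully shut; pushed in before that it stops the guard from shutting.
- bolt_pin (a point): The bolt's upright black round pin, 10 to 13 mm thick, on its axis 86 mm above the worktop; the pin runs from 62 to 96 mm above the worktop. Push it from its left side along rig -y to drive the bolt home. The pin stands 16 mm in front of the shut guard's front wall.
- port_cap: Small grey plastic cap, 24 mm wide, 12 mm high, standing on the worktop in front of the rig; origin at its underside. Not to be disturbed.
- bolt_m8_a: Hex bolt 42 mm long, 13 mm high, lying on the worktop in front of the rig. Not to be disturbed.
- fitting_a: Brass hose fitting, 40 mm long, 17 mm high, lying on the worktop to the left of the rig. Not to be disturbed.
- hex_key_5: Black hex key, 88 mm long, 5 mm thick, lying on the worktop. Not to be disturbed.
- spanner_13: Combination spanner, 149 mm long, 6 mm thick, lying on the worktop. Not to be disturbed.

How it is judged:
On the way, in this order (a step that is already met when the one before it is completed fails the run):
1. The pick-up slide is home at its stop while the guard is still open (value of joint pickup below 0.004 m and value of joint guard above 0.5 rad), for 0.1 s.
2. The guard is shut, the bolt not yet in the lug (value of joint guard below 0.03 rad and value of joint bolt above 0.013 m), for 0.1 s.
3. The bolt is home (value of joint bolt below 0.004 m), for 0.1 s.
At the end, for the whole second after the job is handed in: Pick-up slide within 5 mm of its stop, guard within 0.03 rad (5 mm at its front) of shut, bolt within 4 mm of fully home, fingers clear (value of joint pickup below 0.005 m and value of joint guard below 0.03 rad and value of joint bolt below 0.004 m); the robot touches nothing.
It fails at once if The guard is slammed (faster than 2.5 rad/s) (velocity of joint guard below -2.5 rad/s).
It fails at once if The bolt's pin is taken between the fingers (x of the grasp point in the frame of bolt_pin between -0.007 and 0.007 m and y of the grasp point in the frame of bolt_pin between -0.007 and 0.007 m and z of the grasp point in the frame of bolt_pin below 0.018 m).
It fails at once if The slide's tab is taken between the fingers (x of the grasp point in the frame of pickup_tab between -0.004 and 0.009 m and y of the grasp point in the frame of pickup_tab between -0.012 and 0.012 m and z of the grasp point in the frame of pickup_tab below 0.02 m).
It fails at once if The guard's front edge is taken between the fingers (x of the grasp point in the frame of guard_edge between -0.004 and 0.007 m and y of the grasp point in the frame of guard_edge between -0.09 and 0.09 m and z of the grasp point in the frame of guard_edge between -0.054 and 0.002 m).
It fails at once if A bystander is lifted or pushed more than 20 mm from its place (distance of any of port_cap, bolt_m8_a, fitting_a, hex_key_5, spanner_13 from where it was at the start of the episode above 0.02 m).
It also fails if it takes over 53 s, if anything falls off the work surface, if the arm or the gripper's body presses on something with over 40 N, if the wrist force passes 120 N, or if a joint passes its speed limit or range.

## Working session

There is one attempt and no reset: what is moved stays moved. The work goes in short steps, Python scripts to look and compute and a tool call to move; the robot and the scene stay as the last step left them, time stands still between calls to the robot, and variables do not carry over. Pictures are saved under pics/ and viewed, at most 10 in all, crops included, and the job is handed in when it is done.

Besides the shell and the picture viewer there is one more tool, called after "Request:" by a JSON object that holds its "op" and its "data", one argument or row to a line. drive_tool: Moves the arm, as the interface text tells. Its arguments: {"type":"object","properties":{"series":{"type":"array"}},"required":["series"]}

```bash
mkdir -p pics; python3 - <<'E'
from bench import robot, imaging
import cv2,numpy as np
o=robot.get_obs(); print({k:np.round(v,3).tolist() for k,v in o.items()})
for n in ("scene","top"):
    im=imaging.snapshot(n); cv2.imwrite(f"pics/{n}0.png",im[:,:,::-1])
    c=imaging.get_calibration(n); print(n,{k:np.round(v,4).tolist() for k,v in c.items()})
E
```

```text
{'time': 0.0, 'joint_positions': [1.028, 0.088, 1.372, -0.0, 1.684, -0.103], 'qvel': [-0.001, -0.002, 0.002, 0.001, 0.001, 0.001], 'joint_torque': [0.001, -34.018, -30.243, 0.072, 0.033, -0.0], 'tool_pos': [0.234, 0.497, 0.229], 'ee_rot': [-3.139, -0.0, 2.702], 'wrist_force': [0.917, 0.496, -0.274], 'wrist_torque': [-0.037, 0.012, 0.0], 'finger_force': 0.0, 'width': 0.094}
scene {'intrinsics': [[600.6139, 0.0, 325.0609], [0.0, 600.6139, 242.1707], [0.0, 0.0, 1.0]], 'position': [0.1228, -0.8534, 0.6218], 'rotation': [0.9357, 0.0152, -0.4648]}
top {'intrinsics': [[596.8785, 0.0, 314.1838], [0.0, 596.8785, 241.9545], [0.0, 0.0, 1.0]], 'position': [0.3555, -0.1819, 1.0327], 'rotation': [0.1253, -0.0191, -1.5988]}
```

View pics/top0.png

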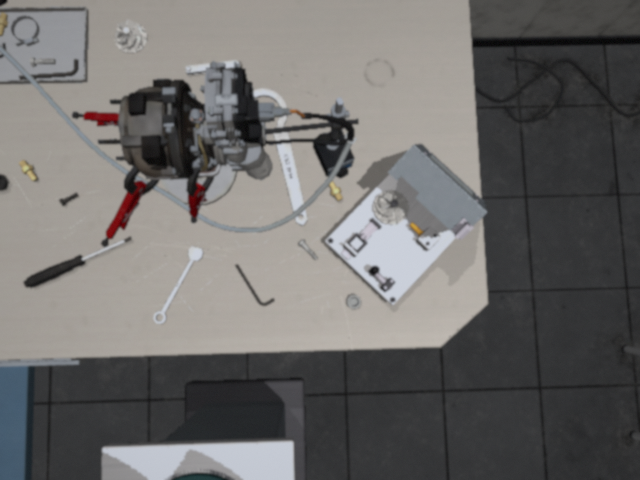

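View pics/scene0.png

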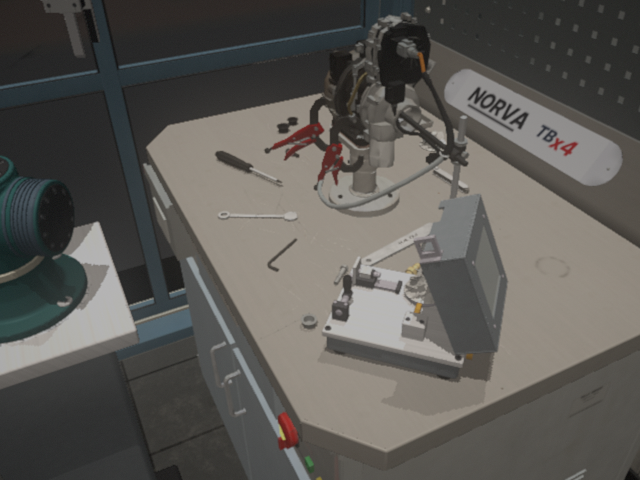

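The top view shows the rig at about (400,220), its front facing lower-left, with deck corners near (325,240) and (393,302). The guard is raised at the upper right. I'll enlarge both views.

```bash
python3 - <<'E'
import cv2
a=cv2.imread("pics/top0.png")[140:310,310:490]; b=cv2.imread("pics/scene0.png")[190:390,290:520]
cv2.imwrite("pics/topc.png",cv2.resize(a,None,fx=3.4,fy=3.4,interpolation=cv2.INTER_CUBIC))
cv2.imwrite("pics/scenec.png",cv2.resize(b,None,fx=3,fy=3,interpolation=cv2.INTER_CUBIC))
E
```

```text
(no output)
```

View pics/topc.png

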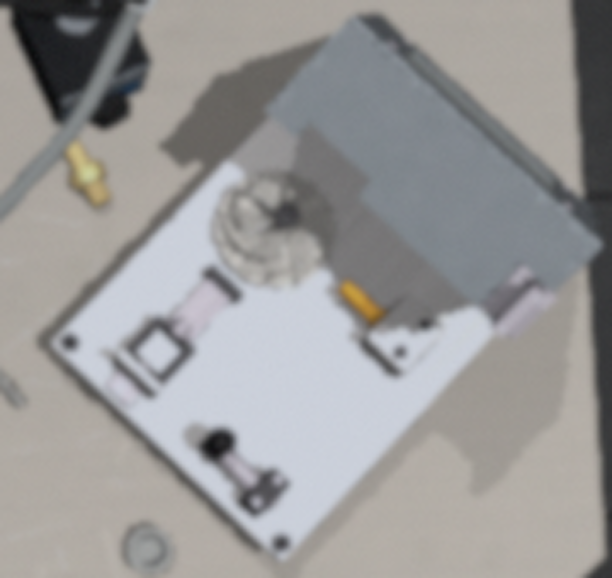

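View pics/scenec.png

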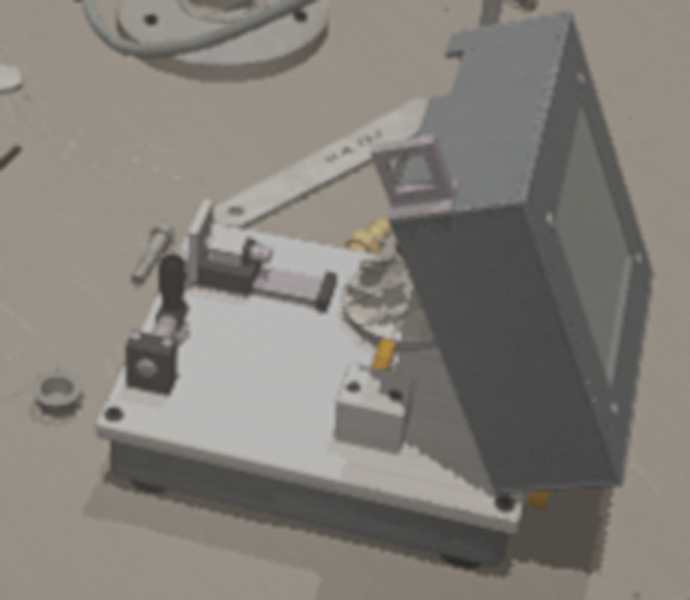

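The top crop shows deck front corners at (45,342) and (272,560), wheel hub at (285,213), pin top at (217,443) and the tab near (130,380). In the scene crop the pin top is at (173,260), the guard edge runs from (527,208) to (572,12), and the tab is near (200,240).

```bash
cat > h.py <<'E'
from bench import robot, imaging
import numpy as np, cv2
from scipy.spatial.transform import Rotation as R
from scipy.optimize import least_squares
def proj(n,P,c=None):
    c=c or imaging.get_calibration(n); r=np.array(c["rotation"])
    r=R.from_euler("xyz",r) if r.shape==(3,) else R.from_matrix(r)
    q=r.inv().apply(np.atleast_2d(P)-c["position"]); k=np.array(c["intrinsics"])
    return np.c_[k[0,2]+k[0,0]*q[:,0]/-q[:,2], k[1,2]-k[1,1]*q[:,1]/-q[:,2]]
def rig(p,P): 
    return R.from_euler("z",p[2]).apply(np.atleast_2d(P))+[p[0],p[1],0]
def guard(a,y,u=-.146,w=.052): # point on guard
    return [.072+u*np.cos(a)+w*np.sin(a), y, .051-u*np.sin(a)+w*np.cos(a)]
T=lambda u,v:(310+u/3.4,140+v/3.4)
S=lambda u,v:(290+u/3,190+v/3)
E
python3 - <<'E'
from h import *
ct,cs=imaging.get_calibration("top"),imaging.get_calibration("scene")
def f(p,full=False):
    b,pk,a,px=p[3:7]
    L=[("t",[-.107,.072,.046],T(45,342)),("t",[-.107,-.084,.046],T(275,560)),("t",[.01,.03,.091],T(280,220)),
     ("s",[-.107,-.084,.046],S(97,432)),("s",[.082,-.084,.046],S(520,522)),
     ("t",[px,b,.096],T(217,440)),("s",[px,b,.096],S(173,260)),
     ("s",guard(a,-.076),S(527,208)),("s",guard(a,.066),S(572,12)),("t",guard(a,.066),T(362,15)),("t",guard(a,-.076),T(603,243)) ]
    r=np.array([proj("",rig(p,P),ct if n=="t" else cs)[0]-q for n,P,q in L])
    return r if full else r.ravel()
s=least_squares(f,[.5,-.28,-.7,-.0,0,1.1,-.09],loss="soft_l1")
p=s.x; print(np.round(p,4)); print(np.round(f(p,1),1).tolist())
np.save("p.npy",p)
# tab candidates
for d in (-.12,-.11,-.10,-.09,-.08):
    for y in (.016,.03,.044):
        P=rig(p,[[d,y,.083],[d,y,.051]])
        t=(proj("",P,ct)-[310,140])*3.4; q=(proj("",P,cs)-[290,190])*3
        print(d,y,np.round(t).tolist(),np.round(q).tolist())
E
```

```text
[ 0.5047 -0.3471 -0.7909 -0.0195 -0.7073  1.1808 -0.0904]
[[0.6, 0.3], [1.5, 1.2], [1.5, -1.5], [-1.1, -2.2], [-0.3, 0.5], [0.4, -0.2], [-0.3, -0.4], [0.0, -1.2], [0.6, 0.1], [-3.0, -0.6], [-0.1, 0.2]]
-0.12 0.016 [[117.0, 435.0], [112.0, 440.0]] [[135.0, 223.0], [135.0, 274.0]]
-0.12 0.03 [[95.0, 414.0], [92.0, 420.0]] [[143.0, 206.0], [144.0, 256.0]]
-0.12 0.044 [[74.0, 394.0], [71.0, 400.0]] [[152.0, 189.0], [152.0, 239.0]]
-0.11 0.016 [[132.0, 419.0], [127.0, 425.0]] [[154.0, 227.0], [154.0, 278.0]]
-0.11 0.03 [[110.0, 399.0], [106.0, 405.0]] [[163.0, 209.0], [163.0, 260.0]]
-0.11 0.044 [[88.0, 378.0], [85.0, 386.0]] [[172.0, 193.0], [171.0, 243.0]]
-0.1 0.016 [[146.0, 404.0], [141.0, 411.0]] [[174.0, 231.0], [174.0, 282.0]]
-0.1 0.03 [[125.0, 384.0], [120.0, 391.0]] [[183.0, 213.0], [182.0, 264.0]]
-0.1 0.044 [[103.0, 363.0], [99.0, 371.0]] [[191.0, 196.0], [190.0, 247.0]]
-0.09 0.016 [[161.0, 389.0], [155.0, 396.0]] [[195.0, 235.0], [194.0, 286.0]]
-0.09 0.03 [[139.0, 368.0], [134.0, 376.0]] [[203.0, 217.0], [202.0, 268.0]]
-0.09 0.044 [[118.0, 348.0], [113.0, 356.0]] [[211.0, 200.0], [210.0, 251.0]]
-0.08 0.016 [[175.0, 374.0], [169.0, 381.0]] [[215.0, 239.0], [213.0, 290.0]]
-0.08 0.03 [[154.0, 353.0], [148.0, 361.0]] [[223.0, 221.0], [221.0, 272.0]]
-0.08 0.044 [[132.0, 333.0], [127.0, 342.0]] [[231.0, 204.0], [229.0, 255.0]]
```

```bash
cat >> h.py <<'E'
def delta(tgt,yaw=None,cur=None):
    "tool-frame shift and turn from current pose to world tgt, tool down"
    o=robot.get_obs(); c=np.array(o["tool_pos"]); r=R.from_euler("xyz",o["ee_rot"])
    d=r.inv().apply(np.array(tgt)-c)
    t=(r.inv()*R.from_euler("xyz",[np.pi,0,yaw])).as_rotvec() if yaw is not None else 0
    return np.round(d,4).tolist(),np.round(t,3).tolist()
E
python3 - <<'E'
from h import *
p=np.load("p.npy"); yaw=p[2]+np.pi
k=imaging.get_calibration("top");K=np.array(k["intrinsics"]);Rm=R.from_euler("xyz",k["rotation"])
for u,v in [(105,242),(130,190),(193,220),(120,130),(265,235),(305,220),(330,190),(345,165)]:
    d=Rm.apply([(u-K[0,2])/K[0,0],-(v-K[1,2])/K[1,1],-1])
    print(u,v,[np.round(k["position"]+d*(z-k["position"][2])/d[2],3)[:2].tolist() for z in (0,.1,.25)])
for w in ([.30,.2,.27],[.29,0,.27],[.33,-.2,.25]): print(w,delta(w,yaw))
g=rig(p,[-.125,.03,.2])[0]; print(g,delta(g,yaw))
E
```

```text
105 242 [[0.494, 0.157], [0.481, 0.124], [0.461, 0.075]]
130 190 [[0.585, 0.115], [0.563, 0.086], [0.529, 0.043]]
193 220 [[0.529, 0.005], [0.512, -0.013], [0.487, -0.04]]
120 130 [[0.694, 0.134], [0.661, 0.103], [0.612, 0.057]]
265 235 [[0.499, -0.12], [0.485, -0.126], [0.465, -0.135]]
305 220 [[0.524, -0.19], [0.508, -0.189], [0.483, -0.188]]
330 190 [[0.577, -0.236], [0.555, -0.231], [0.523, -0.223]]
345 165 [[0.621, -0.264], [0.595, -0.256], [0.557, -0.244]]
[0.3, 0.2, 0.27] ([-0.1863, -0.2409, -0.0401], [-0.002, 0.0, 0.351])
[0.29, 0, 0.27] ([-0.2624, -0.4262, -0.0398], [-0.002, 0.0, 0.351])
[0.33, -0.2, 0.25] ([-0.3838, -0.5901, -0.0195], [-0.002, 0.0, 0.351])
[ 0.43809809 -0.23713103  0.2       ] ([-0.4974, -0.5775, 0.0305], [-0.002, 0.0, 0.351])
```

Request:
{"op": "drive_tool", "data": {
  "series": [
    [0,[-0.037,-0.048,-0.01],[0,0,0.1]],
    [0,[-0.075,-0.096,-0.02],[0,0,0.2]],
    [0,[-0.112,-0.145,-0.03],[0,0,0.3]],
    [0,[-0.149,-0.193,-0.04],[0,0,0.35]],
    [0,[-0.186,-0.241,-0.04],[0,0,0.35]]
  ]
}}

```text
time: 0.72
tool_pos: [0.3, 0.1987, 0.271]
ee_rot: [3.14, 0.001, 2.352]
wrist_force: [-0.3, -0.4, 0.3]
width: 0.0473
finger_force: 0.0
```

```bash
python3 - <<'E'
from h import *
p=np.load("p.npy"); yaw=p[2]+np.pi
o=robot.get_obs(); print(o["tool_pos"],o["ee_rot"])
for w in ([.30,0,.25],[.34,-.14,.23],[*rig(p,[-.135,.03,.2])[0]]): print(np.round(w,3),delta(w,yaw))
E
```

```text
[0.29999108 0.19874658 0.27103473] [3.13985983e+00 9.22265170e-04 2.35240417e+00]
[0.3  0.   0.25] ([-0.1411, -0.14, 0.0209], [0.002, 0.001, 0.002])
[ 0.34 -0.14  0.23] ([-0.2686, -0.2103, 0.0409], [0.002, 0.001, 0.002])
[ 0.431 -0.23   0.2  ] ([-0.3966, -0.2091, 0.071], [0.002, 0.001, 0.002])
```

Request:
{"op": "drive_tool", "data": {
  "series": [
    [0,[-0.037,-0.037,0.005],[0,0,0]],
    [0,[-0.075,-0.075,0.01],[0,0,0]],
    [0,[-0.11,-0.11,0.015],[0,0,0]],
    [0,[-0.141,-0.14,0.021],[0,0,0]],
    [0,[-0.19,-0.17,0.03],[0,0,0]]
  ]
}}

```text
time: 1.35
tool_pos: [0.3126, -0.0554, 0.2406]
ee_rot: [3.14, 0.002, 2.353]
wrist_force: [1.8, 1.4, -0.2]
width: 0.0009
finger_force: 0.0
```

Request:
{"op": "drive_tool", "data": {
  "series": [
    [0,[-0.05,-0.025,0.01],[0,0,0]],
    [0,[-0.1,-0.039,0.02],[0,0,0]],
    [0,[-0.15,-0.039,0.03],[0,0,0]],
    [0,[-0.206,-0.039,0.041],[0,0,0]],
    [0,[-0.206,-0.039,0.041],[0,0,0]]
  ]
}}

```text
time: 1.98
tool_pos: [0.4306, -0.2294, 0.1952]
ee_rot: [-3.14, -0.008, 2.35]
wrist_force: [-0.5, 0.9, -0.2]
width: 0.0003
finger_force: 0.0
```

```bash
python3 - <<'E'
from h import *
p=np.load("p.npy"); yaw=p[2]+np.pi
print(delta(rig(p,[-.135,.03,.2])[0],yaw))
cv2.imwrite("pics/w1.png",imaging.snapshot("wrist")[:,:,::-1])
c=imaging.get_calibration("wrist")
for n,P in dict(tabtop=[[-.092,.016,.083],[-.092,.044,.083]],tabbot=[[-.092,.016,.051],[-.092,.044,.051]],pin=[[p[6],p[3],.096]],cor=[[-.107,.072,.046],[-.107,-.084,.046]],wheel=[[.01,.03,.091]]).items(): print(n,np.round(proj("",rig(p,P),c)).tolist())
E
```

```text
([-0.0007, -0.0001, -0.0048], [-0.002, -0.008, -0.001])
tabtop [[295.0, 300.0], [332.0, 300.0]]
tabbot [[297.0, 284.0], [330.0, 284.0]]
pin [[246.0, 309.0]]
cor [[363.0, 266.0], [180.0, 266.0]]
wheel [[314.0, 419.0]]
```

View pics/w1.png

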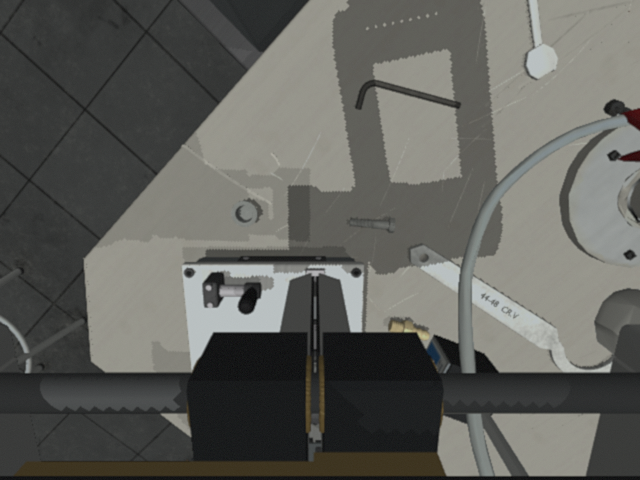

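The wrist view confirms the fit: deck corners are at (183,264) and (363,266), and the pin top is near (243,305), within a few pixels of prediction. I'll go down in front of the tab and push.

Request:
{"op": "drive_tool", "data": {
  "series": [
    [0,[0,0,0.04],[0,0,0]],
    [0,[0,0,0.08],[0,0,0]],
    [0,[0,0,0.1],[0,0,0]],
    [0,[-0.015,0,0.1],[0,0,0]],
    [0,[-0.025,0,0.1],[0,0,0]]
  ]
}}

```text
time: 2.65
tool_pos: [0.4492, -0.2466, 0.1017]
ee_rot: [3.141, 0.004, 2.352]
wrist_force: [-0.8, 0.3, 0.1]
width: 0.0003
finger_force: 0.0
```

Request:
{"op": "drive_tool", "data": {
  "series": [
    [0,[-0.007,0,0],[0,0,0]],
    [0,[-0.014,0,0],[0,0,0]],
    [0,[-0.021,0,0],[0,0,0]],
    [0,[-0.026,0,0],[0,0,0]],
    [0,[-0.026,0,0],[0,0,0]]
  ]
}}

```text
time: 3.28
tool_pos: [0.4666, -0.2648, 0.0993]
ee_rot: [-3.142, 0.001, 2.352]
wrist_force: [-0.2, -0.4, -0.3]
width: 0.0001
finger_force: 0.0
```

```bash
python3 - <<'E'
from h import *
p=np.load("p.npy")
o=robot.get_obs(); print(rig([0,0,-p[2]],np.array(o["tool_pos"])-[p[0],p[1],0]))
im=imaging.snapshot("scene")[180:340,320:520,::-1]
cv2.imwrite("pics/s2.png",cv2.resize(im,None,fx=4,fy=3.75,interpolation=cv2.INTER_CUBIC))
E
```

```text
[[-0.085273    0.03082674  0.09932193]]
```

View pics/s2.png

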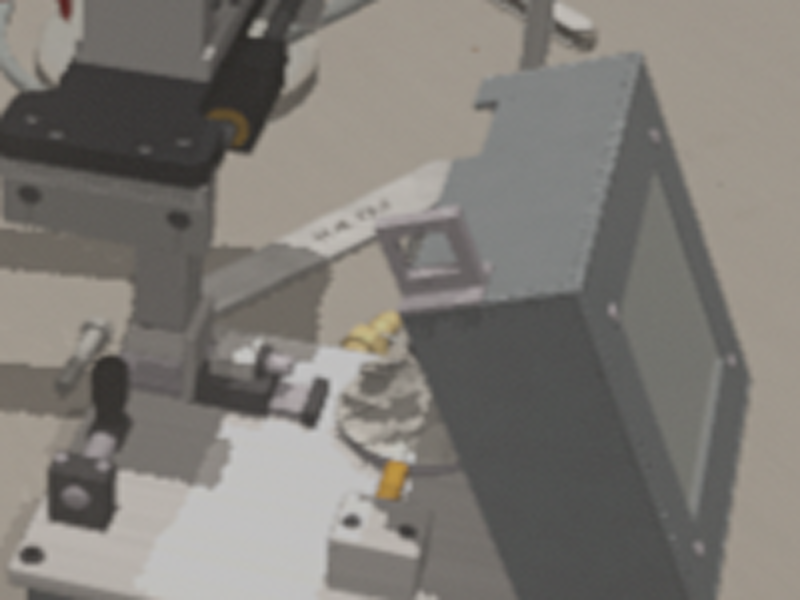

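The slide has moved most of the way: the carriage is now near the dark stop block at (315,400). I'll keep pushing until the force rises.

Request:
{"op": "drive_tool", "data": {
  "series": [
    [0,[-0.004,0,0],[0,0,0]],
    [0,[-0.007,0,0],[0,0,0]],
    [0,[-0.01,0,0],[0,0,0]],
    [0,[-0.01,0,0],[0,0,0]]
  ]
}}

```text
time: 3.82
tool_pos: [0.4733, -0.2715, 0.0993]
ee_rot: [-3.142, 0.0, 2.352]
wrist_force: [-1.8, 0.7, 0.8]
width: 0.0006
finger_force: 0.7
```

Request:
{"op": "drive_tool", "data": {
  "series": [
    [0,[-0.003,0,0],[0,0,0]],
    [0,[-0.006,0,0],[0,0,0]],
    [0,[-0.008,0,0],[0,0,0]]
  ]
}}

```text
time: 4.2
tool_pos: [0.4758, -0.2741, 0.0992]
ee_rot: [-3.141, -0.011, 2.352]
wrist_force: [-11.9, 10.1, 9.9]
width: 0.0003
finger_force: 7.9
```

The stop is reached, with about 15 N along the push. I'll back off, lift, and cross over the guard.

Request:
{"op": "drive_tool", "data": {
  "series": [
    [0,[0.012,0,0],[0,0,0]],
    [0,[0.03,0,0],[0,0,0]],
    [0,[0.03,0,-0.06],[0,0,0]],
    [0,[0.03,-0.02,-0.12],[0,0,0]],
    [0,[0.03,-0.05,-0.17],[0,0,0]]
  ]
}}

```text
time: 4.82
tool_pos: [0.4228, -0.2914, 0.2723]
ee_rot: [3.141, 0.005, 2.354]
wrist_force: [-0.1, -1.1, 0.0]
width: 0.0006
finger_force: 0.0
```

Request:
{"op": "drive_tool", "data": {
  "series": [
    [0,[-0.02,0,-0.045],[0,0,0]],
    [0,[-0.07,0,-0.045],[0,0,0]],
    [0,[-0.12,0,-0.045],[0,0,0]],
    [0,[-0.17,0,-0.045],[0,0,0]],
    [0,[-0.2,0,-0.045],[0,0,0]]
  ]
}}

```text
time: 5.45
tool_pos: [0.5647, -0.435, 0.3132]
ee_rot: [3.142, 0.002, 2.351]
wrist_force: [-0.8, -0.2, -0.3]
width: 0.0005
finger_force: 0.0
```

```bash
python3 - <<'E'
from h import *
p=np.load("p.npy"); yaw=p[2]+np.pi
o=robot.get_obs(); print(rig([0,0,-p[2]],np.array(o["tool_pos"])-[p[0],p[1],0]),o["joint_positions"])
print(delta(rig(p,[.108,-.02,.215])[0],yaw))
a=imaging.snapshot("scene")[120:360,290:540,::-1]; b=imaging.snapshot("top")[130:310,310:490,::-1]
a=cv2.resize(a,(417,400),interpolation=3); b=cv2.resize(b,(380,400),interpolation=3)
cv2.imwrite("pics/s3.png",np.hstack([a,b]))
E
```

```text
[[ 0.10466374 -0.01912235  0.31320126]] [-7.35823334e-01  4.81296850e-01  7.16723470e-01 -4.33696846e-05
  1.94196398e+00 -1.51641199e+00]
([-0.0032, -0.0009, 0.0982], [0.0, 0.002, 0.001])
```

View pics/s3.png

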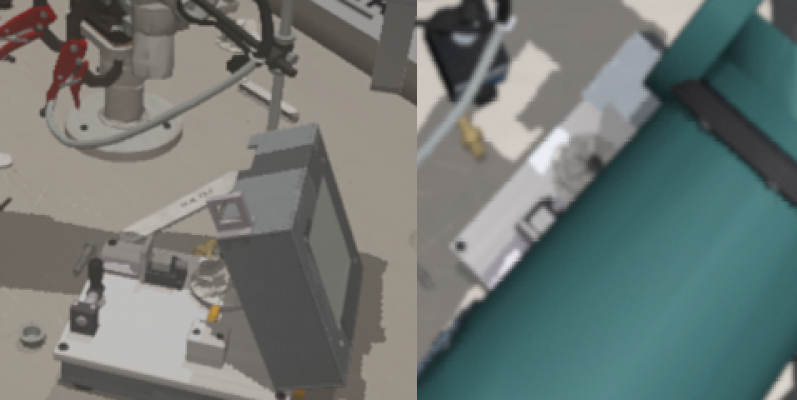

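```bash
python3 - <<'E'
from h import *
o=robot.get_obs(); t=np.array(o["tool_pos"])
print((proj("scene",[t-[0,0,.025],t+[0,0,.08]])-[290,120])*1.667)
E
```

```text
[[381.99889015  94.97370107]
 [413.15627033 -58.49073508]]
```

The gripper tip shows at (390,90), behind and above the raised guard, and the slide is home. I'll descend behind the guard face and plan the arc.

Request:
{"op": "drive_tool", "data": {
  "series": [
    [0,[-0.003,0,0.03],[0,0,0]],
    [0,[-0.003,0,0.06],[0,0,0]],
    [0,[-0.003,0,0.085],[0,0,0]],
    [0,[-0.003,0,0.098],[0,0,0]],
    [0,[-0.003,0,0.098],[0,0,0]]
  ]
}}

```text
time: 6.18
tool_pos: [0.5646, -0.4345, 0.2161]
ee_rot: [3.142, -0.001, 2.352]
wrist_force: [0.1, 0.5, 0.4]
width: 0.0002
finger_force: 0.0
```

```bash
python3 - <<'E'
from h import *
p=np.load("p.npy"); t=np.array(robot.get_obs()["tool_pos"]); r=rig([0,0,-p[2]],t-[p[0],p[1],0])[0]; print(r)
for a in (1.3,1.2,1.1,1.,.9,.8,.7,.6,.5,.4,.3,.2,.1,0,-.05):
    g=np.array(guard(a,0,-.12)); x,z=g[0]+.008,g[2]+.025
    print(a,np.round([r[0]-x,0,r[2]-z],3))
E
```

```text
[ 0.10426362 -0.01882424  0.21611955]
1.3 [0.006 0.    0.011]
1.2 [0.019 0.    0.009]
1.1 [0.032 0.    0.01 ]
1.0 [0.045 0.    0.011]
0.9 [0.058 0.    0.014]
0.8 [0.071 0.    0.018]
0.7 [0.083 0.    0.023]
0.6 [0.094 0.    0.029]
0.5 [0.105 0.    0.037]
0.4 [0.115 0.    0.045]
0.3 [0.124 0.    0.055]
0.2 [0.132 0.    0.065]
0.1 [0.138 0.    0.076]
0 [0.144 0.    0.088]
-0.05 [0.147 0.    0.094]
```

Next I push the guard in two or three calls along this arc.

Request:
{"op": "drive_tool", "data": {
  "series": [
    [0,[0.01,0,0.007],[0,0,0]],
    [0,[0.019,0,0.009],[0,0,0]],
    [0,[0.032,0,0.01],[0,0,0]],
    [0,[0.045,0,0.011],[0,0,0]],
    [0,[0.058,0,0.014],[0,0,0]]
  ]
}}

```text
time: 6.8
tool_pos: [0.5254, -0.395, 0.205]
ee_rot: [3.141, 0.008, 2.352]
wrist_force: [1.8, -3.1, 0.3]
width: 0.0005
finger_force: 1.6
```

Request:
{"op": "drive_tool", "data": {
  "series": [
    [0,[0.012,0,0.004],[0,0,0]],
    [0,[0.023,0,0.009],[0,0,0]],
    [0,[0.034,0,0.015],[0,0,0]],
    [0,[0.045,0,0.023],[0,0,0]],
    [0,[0.055,0,0.031],[0,0,0]]
  ]
}}

```text
time: 7.42
tool_pos: [0.486, -0.3552, 0.1753]
ee_rot: [3.141, 0.006, 2.352]
wrist_force: [-1.2, 0.0, 4.6]
width: 0.0004
finger_force: 2.1
```

```bash
python3 - <<'E'
from h import *
p=np.load("p.npy"); t=np.array(robot.get_obs()["tool_pos"]); print(rig([0,0,-p[2]],t-[p[0],p[1],0])[0])
cv2.imwrite("pics/s4.png",cv2.resize(imaging.snapshot("scene")[150:370,300:540,::-1],None,fx=2.5,fy=2.5,interpolation=3))
E
```

```text
[-0.00735451 -0.018956    0.17528935]
```

View pics/s4.png

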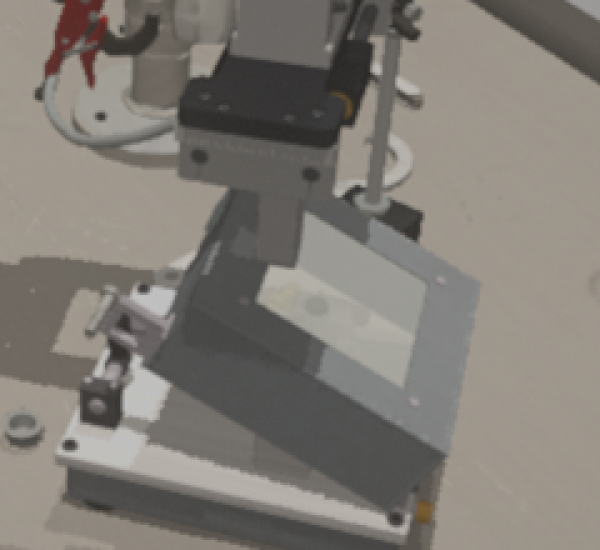

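The guard is about 0.4 rad open, with the fingertips at (275,260) on its top near the front. I'll continue to shut.

Request:
{"op": "drive_tool", "data": {
  "series": [
    [0,[0.009,0,0.01],[0,0,0]],
    [0,[0.017,0,0.02],[0,0,0]],
    [0,[0.022,0,0.028],[0,0,0]],
    [0,[0.025,0,0.035],[0,0,0]],
    [0,[0.028,0,0.041],[0,0,0]]
  ]
}}

```text
time: 8.1
tool_pos: [0.4656, -0.3347, 0.1298]
ee_rot: [3.141, -0.001, 2.352]
wrist_force: [-1.1, 1.7, 3.3]
width: 0.0006
finger_force: 1.6
```

Request:
{"op": "drive_tool", "data": {
  "series": [
    [0,[0,0,0.003],[0,0,0]],
    [0,[0,0,0.006],[0,0,0]],
    [0,[0,0,0.006],[0,0,0]]
  ]
}}

```text
time: 8.48
tool_pos: [0.4655, -0.3345, 0.1271]
ee_rot: [-3.142, -0.0, 2.352]
wrist_force: [-6.8, 5.4, 15.3]
width: 0.0008
finger_force: 10.3
```

Request:
{"op": "drive_tool", "data": {
  "series": [
    [0,[0,0,0.003],[0,0,0]],
    [0,[0,0,0.006],[0,0,0]],
    [0,[0,0,0.006],[0,0,0]]
  ]
}}

```text
time: 8.85
tool_pos: [0.4656, -0.3346, 0.1268]
ee_rot: [-3.142, 0.002, 2.352]
wrist_force: [-12.4, 10.9, 32.3]
width: 0.0005
finger_force: 20.0
```

Request:
{"op": "drive_tool", "data": {
  "series": [
    [0,[0,0,-0.02],[0,0,0]],
    [0,[0,0,-0.05],[0,0,0]],
    [0,[0.02,0.04,-0.08],[0,0,0]],
    [0,[0.05,0.04,-0.1],[0,0,0]],
    [0,[0.05,0.04,-0.1],[0,0,0]]
  ]
}}

```text
time: 9.48
tool_pos: [0.46, -0.2713, 0.2204]
ee_rot: [3.141, 0.006, 2.353]
wrist_force: [-0.1, 0.6, -0.5]
width: 0.0006
finger_force: 0.0
```

```bash
python3 - <<'E'
from h import *
p=np.load("p.npy"); t=np.array(robot.get_obs()["tool_pos"]); print(rig([0,0,-p[2]],t-[p[0],p[1],0])[0])
ct,cs,cw=[imaging.get_calibration(n) for n in("top","scene","wrist")]
im=imaging.snapshot("scene")[200:360,320:520,::-1]; w=imaging.snapshot("wrist")[:,:,::-1]
cv2.imwrite("pics/s5.png",np.hstack([cv2.resize(im,(400,320),interpolation=3),cv2.resize(w,(400,320))]))
P=rig(p,[[p[6],p[3],.096],[p[6],p[3],.062],guard(0,-.076),guard(0,.066)])
print((proj("",P,cs)-[320,200])*2); print(proj("",P,cw)*[.625,.667]+[400,0])
E
```

```text
[-0.08531566  0.0215527   0.22042606]
[[ 54.74952278 152.52040849]
 [ 54.41837858 189.91030082]
 [ 53.55925416 202.66211755]
 [110.4080915   78.27921089]]
[[562.48863005 154.22777394]
 [565.94689845 147.53199237]
 [515.2729678  169.72749765]
 [633.1146486  169.99526309]]
```

View pics/s5.png

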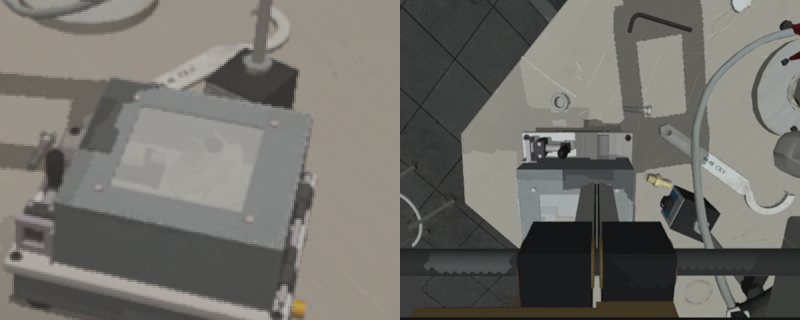

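The guard is shut in both views. The pin top sits at (563,153) in the right-hand view, where predicted. I'll go down on its left side, then push along rig -y.

Request:
{"op": "drive_tool", "data": {
  "series": [
    [0,[0.007,-0.008,0.03],[0,0,0]],
    [0,[0.007,-0.008,0.06],[0,0,0]],
    [0,[0.007,-0.008,0.09],[0,0,0]],
    [0,[0.007,-0.008,0.11],[0,0,0]],
    [0,[0.007,-0.008,0.119],[0,0,0]]
  ]
}}

```text
time: 10.2
tool_pos: [0.4473, -0.2719, 0.096]
ee_rot: [-3.141, -0.005, 2.351]
wrist_force: [0.3, 0.4, 0.2]
width: 0.0003
finger_force: 0.0
```

Request:
{"op": "drive_tool", "data": {
  "series": [
    [0,[0,-0.007,0],[0,0,0]],
    [0,[0,-0.014,0],[0,0,0]],
    [0,[0,-0.02,0],[0,0,0]],
    [0,[0,-0.025,0],[0,0,0]],
    [0,[0,-0.029,0],[0,0,0]]
  ]
}}

```text
time: 10.82
tool_pos: [0.4283, -0.2927, 0.1002]
ee_rot: [3.141, 0.002, 2.352]
wrist_force: [4.0, 1.0, 0.1]
width: 0.0004
finger_force: 1.3
```

```bash
python3 - <<'E'
from h import *
p=np.load("p.npy"); t=np.array(robot.get_obs()["tool_pos"]); print(rig([0,0,-p[2]],t-[p[0],p[1],0])[0])
E
```

```text
[-0.09235927 -0.01609087  0.10021213]
```

Contact made at about 4 N with the bolt moving; I'll push until it stops.

Request:
{"op": "drive_tool", "data": {
  "series": [
    [0,[0,-0.003,0],[0,0,0]],
    [0,[0,-0.006,0],[0,0,0]],
    [0,[0,-0.009,0],[0,0,0]],
    [0,[0,-0.011,0],[0,0,0]]
  ]
}}

```text
time: 11.32
tool_pos: [0.4243, -0.2967, 0.1004]
ee_rot: [3.129, 0.002, 2.353]
wrist_force: [14.1, 11.1, 2.3]
width: 0.0005
finger_force: 8.9
```

Request:
{"op": "drive_tool", "data": {
  "series": [
    [0,[0,-0.003,0],[0,0,0]],
    [0,[0,-0.005,0],[0,0,0]],
    [0,[0,-0.005,0],[0,0,0]]
  ]
}}

```text
time: 11.7
tool_pos: [0.4238, -0.2971, 0.1006]
ee_rot: [3.121, 0.003, 2.355]
wrist_force: [19.4, 16.6, 0.9]
width: 0.0001
finger_force: 12.9
```

```bash
python3 - <<'E'
from h import *
p=np.load("p.npy"); t=np.array(robot.get_obs()["tool_pos"]); print(rig([0,0,-p[2]],t-[p[0],p[1],0])[0])
E
```

```text
[-0.09239875 -0.02237911  0.10056875]
```

Firm stop at about 25 N after roughly 21 mm of bolt travel, so the bolt is home. I'll retreat and take one last look.

Request:
{"op": "drive_tool", "data": {
  "series": [
    [0,[0,0.02,0],[0,0,0]],
    [0,[0,0.035,0],[0,0,0]],
    [0,[0,0.035,-0.05],[0,0,0]],
    [0,[0.03,0.035,-0.1],[0,0,0]],
    [0,[0.07,0.035,-0.13],[0,0,0]]
  ]
}}

```text
time: 12.32
tool_pos: [0.3916, -0.2297, 0.2319]
ee_rot: [-3.141, 0.002, 2.351]
wrist_force: [0.0, -1.0, 0.2]
width: 0.0004
finger_force: 0.0
```

```bash
python3 - <<'E'
from h import *
p=np.load("p.npy"); cs,cw=[imaging.get_calibration(n) for n in("scene","wrist")]
im=imaging.snapshot("scene")[230:330,310:430,::-1]; w=imaging.snapshot("wrist")[140:460,120:480,::-1]
cv2.imwrite("pics/s6.png",np.hstack([cv2.resize(im,(400,333),interpolation=3),cv2.resize(w,(375,333))]))
P=rig(p,[[p[6],-.0195,.096],[p[6],-.0405,.096]])
print((proj("",P,cs)-[310,230])*3.33); print((proj("",P,cw)-[120,140])*1.04+[400,0])
print(robot.get_obs()["wrist_force"])
E
```

```text
[[124.4688296  154.02380708]
 [109.25358732 185.7481595 ]]
[[575.29738056 184.79777113]
 [549.40720638 184.77975612]]
[-0.24724192 -0.19998006  0.44885921]
```

View pics/s6.png

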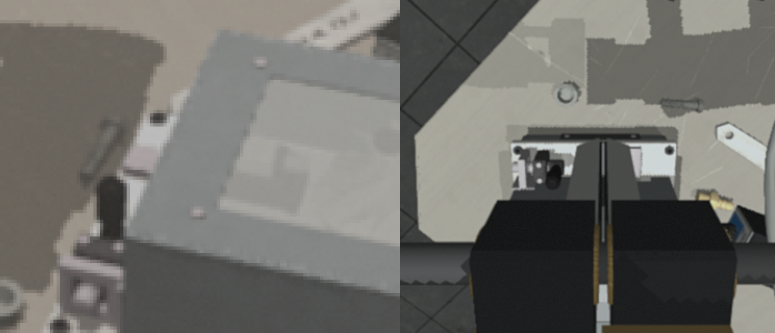

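The pin top is at (111,183) and (550,183), matching the home prediction. The guard is shut and the gripper is clear, so I'll hand in.

```bash
python3 -c "
from bench import robot
print(robot.close_job())"
```

```text
the job is handed in; nothing more can be done
None
```

The pick-up slide is home, the guard is shut and the bolt is home through the lug by my force readings and last pictures; the fingers are clear and the job is handed in (no verdict was returned).

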